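# Clamp a cured drum leg in the drilling jig

### The job

The glue on the ferruled drum leg has set: lift that leg straight up out of the curing block and set it down gently, ferrule up, on the base of the drilling jig between the V-block and the clamp pad, and let go of it. Then throw the toggle lever over past centre until it snaps to its stop, so that the pad clamps the leg upright in the V. Leave the two plain legs in their wells, and the glue bottle and sanding block where they are.

Things in the scene. Friction and masses are not known exactly. Their poses are not given: they have to be found in the camera images.
- ferrule_leg: the leg to move: straight maple cylinder, 42 mm diameter, 150 mm long, 0.14 to 0.22 kg, with a brass ferrule (26 mm diameter, 11 mm high, 6 mm stud on it) on its top end. Origin: centre of its lower end; z runs up along it. It stands in one of the curing block's three wells, its wood 20 mm proud of the block's top
- plain_leg1: a plain leg in another well: the same maple cylinder, 42 mm x 150 mm, without a ferrule; origin: centre of its lower end. Stays where it is
- plain_leg2: the other plain leg, like plain_leg1. Stays where it is
- curing_block: fixed plywood block 150 (its x) x 220 (y) x 138 mm high; origin: centre of underside. Wells at y -70, 0, +70 mm: round bore, 44.5 mm diameter, from 8 to 93 mm over the bench, opening into a finger slot 111 mm along x, 44.5 mm along y, up to the top: 34 mm for a finger beside a leg along x, none along y. Grip from above, fingers closing along its x, gripper open about 60 mm
- jig: fixed drilling jig; origin: centre of the underside of its ply base, 310 (its x) x 130 (y) x 15 mm thick. At +x a hardwood V-block, 95 mm high over the bench; its 90 degree V, an upright groove with a 57 mm mouth, opens to -x. At -x a steel toggle clamp, at most 79 mm high, whose plunger slides along x, 50 mm over the bench, pushing a round rubber pad towards the V
- seat (a point): point on top of the jig's base (15 mm over the bench, jig x = +80 mm, y = 0): the lower end's centre of a leg that sits against both faces of the V. Axes as the jig. With the lever open the pad's face stands about 60 to 65 mm from it towards -x, so a leg may be put down up to 35 mm short of the seat; the closing pad pushes it home
- pad: the rubber pad on the plunger's end, 28 mm diameter, 12 mm thick; origin: centre of its back face, its front face is 12 mm further along the jig's x. The rubber is springy (25 N/mm)
- lever (a joint): angle of the toggle lever about its upright pivot, growing counter-clockwise seen from above: 0 to 0.25 rad at the start (open), 2.05 at dead centre, 2.18 at its stop (clamped). It stays where it is left; with a leg in the jig the last 0.5 rad push back with up to about 8 N at the grip (let go before dead centre it gives way back), then it snaps to the stop
- lever_pivot (a point): point on the lever's upright pivot axis, 66 mm over the bench (jig x = -115 mm, y = 0)
- lever_grip (a point): middle of the lever's black grip, 95 mm from the pivot, 66 mm over the bench; moves with the lever. The grip is a level bar on the line from the pivot, 78 mm long, 22 wide, 26 high. At joint 0 it points from the pivot at 145 degrees (counter-clockwise from the jig's +x), at the stop at 270. Push it from the side with closed fingertips
- glue_bottle: closed glue bottle, 62 mm diameter, 170 mm high, origin: centre of its underside. Bystander
- sanding_block: cork sanding block 70 x 120 x 34 mm, origin: centre of its underside. Bystander

How it is judged:
By the outcome, as a careful person would: the job done as asked, in the order asked, and still so for the second after the job is handed in, with the robot touching nothing.
It also fails if it takes over 64 s, if anything falls off the work surface, if the arm or the gripper's body presses on something with over 40 N, if the wrist force passes 120 N, or if a joint passes its speed limit or range.

### The arm

A 6-joint arm with a two-finger parallel gripper is mounted at the origin on the work surface. World frame = base frame: x ahead of the robot, y to its left, z up, the work surface at z = 0. Lengths are in m, angles in rad, forces in N, time in s.
With the tool pointing down it reaches from about 0.35 to 0.975 m from the base axis. Payload 4.9 kg.
Tool frame: the origin (TCP) lies midway between the tips of the shut fingers; the grasp point (between the pads) lies 19 mm behind it (ctrl.tcp_to_grasp is the distance from the TCP to the grasp point, in m); z points along the fingers, y is the line along which they close (so a half turn about z gives the same grasp; the last joint's range is limited). The gripper opens to 85 mm and grips with 20 to 120 N. Pads are 22 mm wide; open, the fingers measure 114 mm over their backs; the gripper's body (76 mm by 85 mm) begins 54 mm behind the grasp point. The pads swing forward as they close: fully open they stand 13 mm farther back than shut.
Start: joints at [-1.421, 0.053, 1.613, -0, 1.476, -0.119], TCP at [0.166, -0.603, 0.231] pointing down, gripper open.
Joint ranges: [-3.01, 3.01], [-1.01, 2.22], [0.06, 2.58], [-1.02, 4.17], [0.09, 2.62], [-3.14, 3.14]. Speed limits (rad/s): [2.57, 2.57, 3.14, 3.14, 3.14, 3.14].

### API

Orientations are given as a rotation vector (axis times angle).
In Python, from station import ctrl, cams, telemetry gives the robot as it stands (ctrl), with the cameras (cams) and the readings (telemetry).
- The arm moves only by the tool jog_arm, called after "Call:" by a JSON object that holds its "api" and its "payload". Schema: {"type":"object","properties":{"deltas":{"type":"array","items":{"type":"object","properties":{"jaw":{"type":"number"},"d":{"type":"array","items":{"type":"number"},"minItems":3,"maxItems":3},"rot":{"type":"array","items":{"type":"number"},"minItems":3,"maxItems":3}},"additionalProperties":false,"required":["jaw"]},"minItems":1,"maxItems":20},"force":{"type":"number"},"only":{"type":"string"},"quiet":{"type":"boolean"},"lines":{"type":"string"}},"required":["deltas"],"additionalProperties":false}. deltas is a list of rows, 1 to 20 of them, each an object with the fields jaw (the finger opening in m), d (a list: dx, dy, dz in m), rot (a list: a rotation vector rx, ry, rz in rad); a field left out counts as zero (the opening has to be given); each row is the pose to reach, as a shift and turn from the pose commanded when the call began, along the tool's axes at that moment; what a row does not reach only later rows make up. A row lasts 1/12 s, in which the tool goes at most 0.0417 m and 0.125 rad, less where a joint would pass 70% of its speed; a pose out of reach is approached as far as the arm can. The fingers move at their own pace and stop on an object; force is the grip in N (left out, the last holds). Time passes only in rows, so rows that do not move let the fingers close. The tool returns the time, the measured TCP pose, the force, the opening and the grip force at its end. only (a regular expression) keeps the lines of the reply that match it, lines (a string "A,B") keeps lines A to B, and quiet returns only ok. Input that does not fit is refused with a message, and nothing moves.
- telemetry.get_obs(): the state, without advancing time (a new reading comes with each control period).
- cams.get_image(name): name is "scene" or "top" or "wrist"; returns the picture (480x640x3 uint8, red, green, blue); there is no depth.
- cams.camera_params(name): a dict with "fx", "fy", "cx", "cy" (pixels), "k1" (the pictures are not rectified: a ray, as slopes to the right and down, at radius r is drawn at 1 + k1 r^2 times it, then the intrinsics apply), "T" (4x4, takes a point from camera to world coordinates); the wrist camera has in their place "tool_from_camera" (4x4, takes a point from camera to tool coordinates, whose origin is the TCP and whose axes are the flange's). Camera axes: x right, y down, z forward; pixel columns grow to the right and rows downward; lengths in m; the calibration is good to about 2 mm. A picture is of the moment at which its call begins: read the wrist's pose just before it. camera_params takes no time and is no camera call.
- ctrl.finish_job(): hands the job in; it is judged then, once.
The state is a dict: "t": time; "q": joint angles; "dq": joint speeds; "effort": joint torques, N m; "tool_pos": TCP position; "tool_rot": TCP orientation; "contact_force": force on the tool from outside, world axes, zero at the start; "wrist_torque": the same for the moment, N m; "opening": finger opening in m; "grip_force": force on a finger pad.
Only numpy, scipy, OpenCV 4.12 (cv2) and the standard library are available. Lean on these libraries where they do the work, as an engineer would, in place of code of your own. Each camera call takes 0.05 s, during which the arm holds its last target. There are 200 camera calls.

## Working session

There is one attempt and no reset: what is moved stays moved. The work goes in short steps, Python scripts to look and compute and a tool call to move; the robot and the scene stay as the last step left them, time stands still between calls to the robot, and variables do not carry over. Pictures are saved under pics/ and viewed, at most 12 in all, crops included, and the job is handed in when it is done.

```bash
ls; mkdir -p pics; python3 - <<'E'
from station import ctrl, cams, telemetry
import cv2
o=telemetry.get_obs();print(o['t'],o['tool_pos'],o['tool_rot'],o['opening'],ctrl.tcp_to_grasp)
for n in ['scene','top']:
    cv2.imwrite(f'pics/{n}0.png',cv2.cvtColor(cams.get_image(n),cv2.COLOR_RGB2BGR)); print(n,cams.camera_params(n))
print(cams.camera_params('wrist'))
E
```

```text
pics
station.py
0.0 [ 0.16588571 -0.60193797  0.23006416] [-3.11123077e+00 -4.20638100e-01  4.03563940e-05] 0.08533875409101006 0.0187
scene {'fx': 487.58765646047993, 'fy': 487.58765646047993, 'cx': 313.41937769884146, 'cy': 241.2110045868489, 'k1': 0.018646876891074863, 'T': array([[-0.82627995,  0.43183751, -0.36163216,  1.03043369],
       [ 0.56325008,  0.62973214, -0.53496428,  0.61972999],
       [-0.00328624, -0.6457196 , -0.76356755,  0.92528775],
       [ 0.        ,  0.        ,  0.        ,  1.        ]])}
top {'fx': 453.0668814747199, 'fy': 453.0668814747199, 'cx': 320.7309121586409, 'cy': 237.20863150499187, 'k1': -0.09817247521678378, 'T': array([[-0.01515184, -0.99372109,  0.11085489,  0.51609676],
       [-0.99951515,  0.01203683, -0.02871539,  0.04021702],
       [ 0.02720075, -0.11123624, -0.99342167,  1.06251455],
       [ 0.        ,  0.        ,  0.        ,  1.        ]])}
{'fx': 425.9135336905664, 'fy': 425.9135336905664, 'cx': 319.52501032117505, 'cy': 243.62577922446062, 'k1': -0.08023749519597584, 'tool_from_camera': array([[ 1.06827115e-03, -9.61931541e-01, -2.73288435e-01,
         6.98424104e-02],
       [ 9.99998818e-01,  1.32968871e-03, -7.71344827e-04,
        -2.49121410e-04],
       [ 1.10536946e-03, -2.73287288e-01,  9.61931825e-01,
        -1.44003080e-01],
       [ 0.00000000e+00,  0.00000000e+00,  0.00000000e+00,
         1.00000000e+00]])}
```

View pics/top0.png

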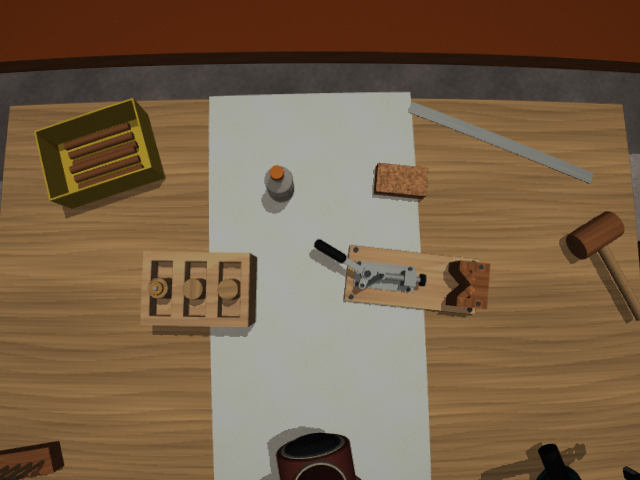

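View pics/scene0.png

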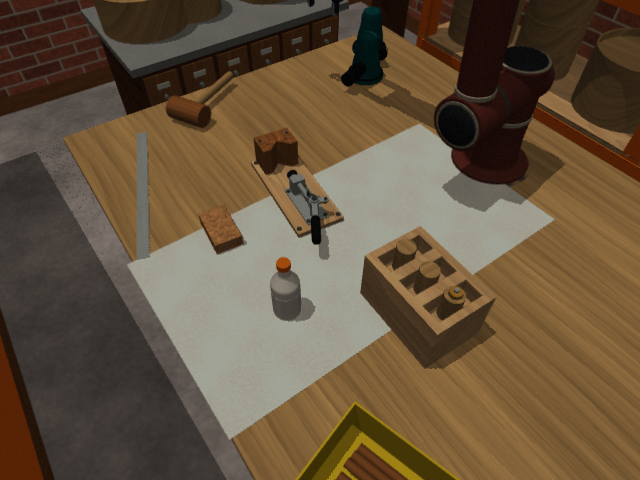

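The top view shows the ferrule leg in the leftmost well (157,288), with the plain legs at (194,289) and (229,289). The jig base spans about (345..480, 247..314), the V is at the right (467,285), and the lever grip is at (329,250). The scene view agrees. Next I'll zoom in on the top view.

```bash
cat > h.py <<'E'
import numpy as np, cv2
from scipy.spatial.transform import Rotation as R
from station import ctrl, cams, telemetry
def ray(name,uv,T=None):
    p=cams.camera_params(name)
    if T is None:T=p['T']
    K=np.array([[p['fx'],0,p['cx']],[0,p['fy'],p['cy']],[0,0,1]])
    n=cv2.undistortPoints(np.array([[uv]],float),K,np.array([p['k1'],0,0,0]))[0,0]
    return T[:3,3],T[:3,:3]@np.array([n[0],n[1],1])
def on(name,uv,z,T=None):
    o,d=ray(name,uv,T); return o+d*(z-o[2])/d[2]
def wristT(o):
    T=np.eye(4);T[:3,:3]=R.from_rotvec(o['tool_rot']).as_matrix();T[:3,3]=o['tool_pos']
    return T@cams.camera_params('wrist')['tool_from_camera']
def tool(o,target):  # world vector -> tool axes
    return R.from_rotvec(o['tool_rot']).as_matrix().T@(np.array(target)-o['tool_pos'])
E
python3 - <<'E'
import cv2,numpy as np
a=cv2.imread('pics/top0.png')
j=cv2.resize(a[235:325,310:500],None,fx=3,fy=3,interpolation=cv2.INTER_CUBIC)
b=cv2.resize(a[245:335,135:265],None,fx=3,fy=3,interpolation=cv2.INTER_CUBIC)
m=np.zeros((540,570,3),np.uint8);m[:270]=j;m[270:,:390]=b
cv2.imwrite('pics/m.png',np.clip(m.astype(float)*1.5,0,255).astype(np.uint8))
E
```

```text
(no output)
```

View pics/m.png

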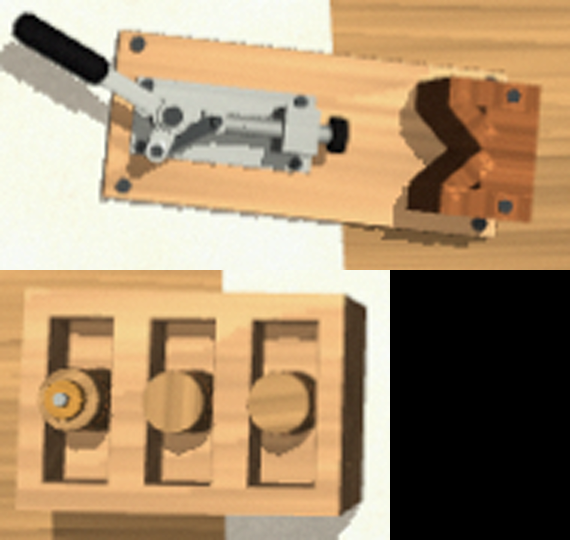

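Readings from the zoomed view, in full-image pixels:
- **Block top corners:** (143,251.7), (250.3,254), (247.7,326.3), (140.7,324.3).
- **Jig base corners:** (350,245), (344.7,301), (475,314), (479,258).
- **Stud:** (155.3,288.3).
- **Grip ends:** about (316,243) and (343,259).

```bash
python3 - <<'E'
from h import *
np.set_printoptions(precision=4,suppress=True)
B=np.array([on('top',p,.138) for p in [(143,251.7),(250.3,254),(247.7,326.3),(140.7,324.3)]])
print('block',B[:,:2],B.mean(0)); e=[np.linalg.norm(B[i]-B[(i+1)%4]) for i in range(4)];print(e)
bx=(B[0]+B[1]-B[2]-B[3])/2; by=(B[0]+B[3]-B[1]-B[2])/2
print('block x yaw',np.degrees(np.arctan2(bx[1],bx[0])),np.degrees(np.arctan2(by[1],by[0])))
w=B.mean(0)+by/np.linalg.norm(by)*.07;print('well',w)
print('stud',on('top',(155.3,288.3),.172))
J=np.array([on('top',p,.015) for p in [(350,245),(344.7,301),(475,314),(479,258)]])
print('jig',J[:,:2],J.mean(0));print([np.linalg.norm(J[i]-J[(i+1)%4]) for i in range(4)])
jx=(J[2]-J[1]);yaw=np.arctan2(jx[1],jx[0]);jx2=(J[3]-J[0]);jy=J[0]-J[1]
print('jig yaw',yaw,np.arctan2(jx2[1],jx2[0]),np.arctan2(jy[1],jy[0])-np.pi/2)
print('pivot bolt',on('top',(367.3,274),.075))
print('Vapex',on('top',(468.3,284.3),.095))
print('grip',on('top',(316,243),.079),on('top',(343,259),.079))
print('pad front',on('top',(426,280),.055))
o=telemetry.get_obs();M=R.from_rotvec(o['tool_rot']).as_matrix();print(M)
print('bottle',on('top',(276.5,173),.17),'sand',on('top',(401,180),.034))
E
```

```text
block [[0.5937 0.3796]
 [0.5865 0.1579]
 [0.4405 0.1633]
 [0.4459 0.3815]] [0.5167 0.2706 0.138 ]
[np.float64(0.22186722337669956), np.float64(0.14607615860251674), np.float64(0.21825726988304678), np.float64(0.14779577830006388)]
block x yaw -1.4352267166755055 88.36177569676774
well [0.5187 0.3406 0.138 ]
stud [0.5185 0.3409 0.172 ]
jig [[ 0.6139 -0.0579]
 [ 0.4847 -0.043 ]
 [ 0.4479 -0.3483]
 [ 0.5789 -0.3641]] [ 0.5314 -0.2033  0.015 ]
[np.float64(0.13005122573498645), np.float64(0.30751875476712853), np.float64(0.1319793747747225), np.float64(0.30816273926669485)]
jig yaw -1.6908424454872804 -1.6845811131094648 -1.6862773970295772
pivot bolt [ 0.5442 -0.0888  0.075 ]
Vapex [ 0.5174 -0.3064  0.095 ]
grip [0.6133 0.0223 0.079 ] [ 0.5775 -0.036   0.079 ]
pad front [ 0.5291 -0.2236  0.055 ]
[[ 0.9641  0.2655 -0.0003]
 [ 0.2655 -0.9641  0.0018]
 [ 0.0002 -0.0019 -1.    ]]
bottle [0.747  0.1016 0.17  ] sand [ 0.7633 -0.1795  0.034 ]
```

Call:
{"api": "jog_arm", "payload": {"deltas": [{"jaw": 0.085, "d": [0.1, -0.1, -0.04], "rot": [0, 0, -0.4]}, {"jaw": 0.06, "d": [0.407, -0.409, -0.04], "rot": [0, 0, -1.276]}, {"jaw": 0.06, "d": [0.407, -0.409, -0.04], "rot": [0, 0, -1.276]}, {"jaw": 0.06, "d": [0.407, -0.409, -0.04], "rot": [0, 0, -1.276]}, {"jaw": 0.06, "d": [0.407, -0.409, -0.04], "rot": [0, 0, -1.276]}, {"jaw": 0.06, "d": [0.407, -0.409, -0.04], "rot": [0, 0, -1.276]}, {"jaw": 0.06, "d": [0.407, -0.409, -0.04], "rot": [0, 0, -1.276]}, {"jaw": 0.06, "d": [0.407, -0.409, -0.04], "rot": [0, 0, -1.276]}, {"jaw": 0.06, "d": [0.407, -0.409, -0.04], "rot": [0, 0, -1.276]}, {"jaw": 0.06, "d": [0.407, -0.409, -0.04], "rot": [0, 0, -1.276]}, {"jaw": 0.06, "d": [0.407, -0.409, -0.04], "rot": [0, 0, -1.276]}, {"jaw": 0.06, "d": [0.407, -0.409, -0.04], "rot": [0, 0, -1.276]}, {"jaw": 0.06, "d": [0.407, -0.409, -0.04], "rot": [0, 0, -1.276]}, {"jaw": 0.06, "d": [0.407, -0.409, -0.04], "rot": [0, 0, -1.276]}, {"jaw": 0.06, "d": [0.407, -0.409, -0.04], "rot": [0, 0, -1.276]}, {"jaw": 0.06, "d": [0.407, -0.409, -0.04], "rot": [0, 0, -1.276]}]}}

```text
t: 1.43
tool_pos: [0.45, -0.0984, 0.2709]
tool_rot: [-2.245, -2.197, 0.001]
contact_force: [-0.5, -1.2, 0.5]
opening: 0.06
grip_force: 0.0
```

```bash
python3 - <<'E'
from h import *
o=telemetry.get_obs();print(o['tool_pos'],o['q'],o['opening'],tool(o,[.5186,.3408,.27]));print(R.from_rotvec(o['tool_rot']).as_matrix().round(3))
E
```

```text
[ 0.45004712 -0.09842902  0.2708989 ] [-3.76859249e-01 -3.76235988e-01  1.92816477e+00 -3.70560010e-04
  1.59052589e+00 -3.55263765e-01] 0.05996431958576502 [0.44060738 0.05904993 0.00082263]
[[ 0.022  1.    -0.001]
 [ 1.    -0.022 -0.   ]
 [-0.    -0.001 -1.   ]]
```

Call:
{"api": "jog_arm", "payload": {"deltas": [{"jaw": 0.06, "d": [0.441, 0.059, 0]}, {"jaw": 0.06, "d": [0.441, 0.059, 0]}, {"jaw": 0.06, "d": [0.441, 0.059, 0]}, {"jaw": 0.06, "d": [0.441, 0.059, 0]}, {"jaw": 0.06, "d": [0.441, 0.059, 0]}, {"jaw": 0.06, "d": [0.441, 0.059, 0]}, {"jaw": 0.06, "d": [0.441, 0.059, 0]}, {"jaw": 0.06, "d": [0.441, 0.059, 0]}, {"jaw": 0.06, "d": [0.441, 0.059, 0]}, {"jaw": 0.06, "d": [0.441, 0.059, 0]}, {"jaw": 0.06, "d": [0.441, 0.059, 0]}, {"jaw": 0.06, "d": [0.441, 0.059, 0]}, {"jaw": 0.06, "d": [0.441, 0.059, 0]}]}}

```text
t: 2.52
tool_pos: [0.5206, 0.3386, 0.2702]
tool_rot: [2.25, 2.192, -0.003]
contact_force: [0.3, -0.2, -0.3]
opening: 0.0603
grip_force: 0.0
```

```bash
python3 - <<'E'
from h import *
o=telemetry.get_obs();print(o['tool_pos'],o['tool_rot'])
cv2.imwrite('pics/w1.png',cv2.cvtColor(cams.get_image('wrist'),cv2.COLOR_RGB2BGR))
E
```

```text
[0.52058878 0.33860928 0.27021874] [ 2.25008707  2.19231226 -0.00346302]
```

View pics/w1.png

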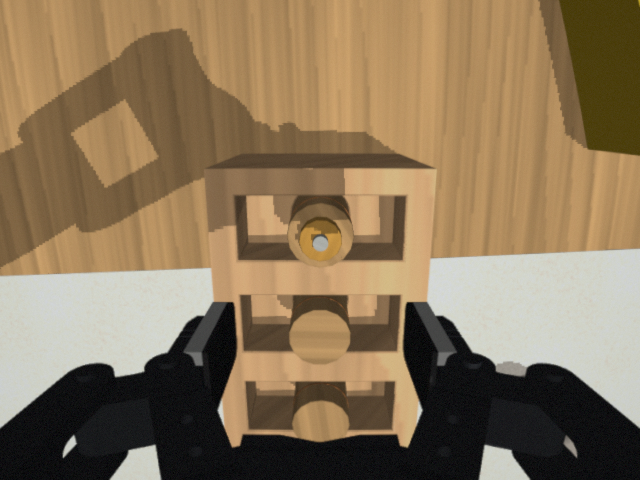

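The wrist view has the stud at (320,243), the wood disc centred near (320,236), and the block's slots square with the image.

```bash
python3 - <<'E'
from h import *
o=telemetry.get_obs();T=wristT(o)
for z in (.172,.175):print(on('wrist',(320,243),z,T))
print('ferr',on('wrist',(320,241),.169,T),'plain1',on('wrist',(320,336),.158,T))
a=on('wrist',(218,262),.138,T);b=on('wrist',(430,258),.138,T);print(a,b,np.degrees(np.arctan2(*(b-a)[[1,0]])))
print(R.from_rotvec(o['tool_rot']).as_matrix().round(3)); print(tool(o,[.519,.341,.118]))
E
```

```text
[0.52125359 0.33907318 0.172     ]
[0.52127408 0.33992381 0.175     ]
ferr [0.52126523 0.33946564 0.169     ] plain1 [0.51948512 0.27035321 0.158     ]
[0.45065194 0.31769763 0.138     ] [0.59609236 0.31679682 0.138     ] -0.3548673008653055
[[ 0.027  1.    -0.001]
 [ 1.    -0.027 -0.001]
 [-0.001 -0.001 -1.   ]]
[ 0.00339149 -0.00153483  0.15251892]
```

Call:
{"api": "jog_arm", "payload": {"deltas": [{"jaw": 0.06, "d": [0.0015, -0.0005, 0.04]}, {"jaw": 0.06, "d": [0.0015, -0.0005, 0.07]}, {"jaw": 0.06, "d": [0.0015, -0.0005, 0.1]}, {"jaw": 0.06, "d": [0.0015, -0.0005, 0.12]}, {"jaw": 0.06, "d": [0.0015, -0.0005, 0.14]}, {"jaw": 0.06, "d": [0.0015, -0.0005, 0.152]}, {"jaw": 0.06, "d": [0.0015, -0.0005, 0.152]}, {"jaw": 0.06, "d": [0.0015, -0.0005, 0.152]}]}}

```text
t: 3.23
tool_pos: [0.5199, 0.3394, 0.1193]
tool_rot: [-2.252, -2.19, 0.001]
contact_force: [-0.1, 0.2, 0.9]
opening: 0.0599
grip_force: 0.0
```

Call:
{"api": "jog_arm", "payload": {"deltas": [{"jaw": 0.03}, {"jaw": 0.03}, {"jaw": 0.03}, {"jaw": 0.03}, {"jaw": 0.03}, {"jaw": 0.03}, {"jaw": 0.03}, {"jaw": 0.03}], "force": 50}}

```text
t: 3.9
tool_pos: [0.5211, 0.3413, 0.1218]
tool_rot: [2.249, 2.191, 0.005]
contact_force: [-0.1, -1.0, 6.8]
opening: 0.0409
grip_force: 51.0
```

Call:
{"api": "jog_arm", "payload": {"deltas": [{"jaw": 0.03, "d": [0, 0, -0.01]}, {"jaw": 0.03, "d": [0, 0, -0.025]}, {"jaw": 0.03, "d": [0, 0, -0.045]}, {"jaw": 0.03, "d": [0, 0, -0.065]}, {"jaw": 0.03, "d": [0, 0, -0.085]}, {"jaw": 0.03, "d": [0, 0, -0.105]}, {"jaw": 0.03, "d": [0, 0, -0.125]}, {"jaw": 0.03, "d": [0, 0, -0.145]}, {"jaw": 0.03, "d": [0, 0, -0.165]}, {"jaw": 0.03, "d": [0, 0, -0.185]}, {"jaw": 0.03, "d": [0, 0, -0.2]}, {"jaw": 0.03, "d": [0, 0, -0.2]}, {"jaw": 0.03, "d": [0, 0, -0.2]}], "force": 50}}

```text
t: 4.98
tool_pos: [0.5199, 0.3409, 0.32]
tool_rot: [2.25, 2.192, 0.002]
contact_force: [-0.2, -0.4, -2.1]
opening: 0.0408
grip_force: 51.7
```

```bash
python3 - <<'E'
from h import *
o=telemetry.get_obs();print(o['tool_pos'],o['q'])
print(tool(o,[.5244,-.263,.318]))
M=R.from_rotvec(o['tool_rot']).as_matrix();print(M.round(3))
a=cams.get_image('wrist');b=cams.get_image('top')
cv2.imwrite('pics/w2.png',cv2.cvtColor(np.hstack([cv2.resize(a,(400,300)),cv2.resize(b,(400,300))]),cv2.COLOR_RGB2BGR))
E
```

```text
[0.51986769 0.34086156 0.32002054] [4.60666986e-01 6.73265239e-03 1.51369224e+00 8.56954231e-05
 1.61978131e+00 4.86571885e-01]
[-0.60354295  0.0201673   0.00160751]
[[ 0.026  1.     0.001]
 [ 1.    -0.026  0.001]
 [ 0.001  0.001 -1.   ]]
```

View pics/w2.png

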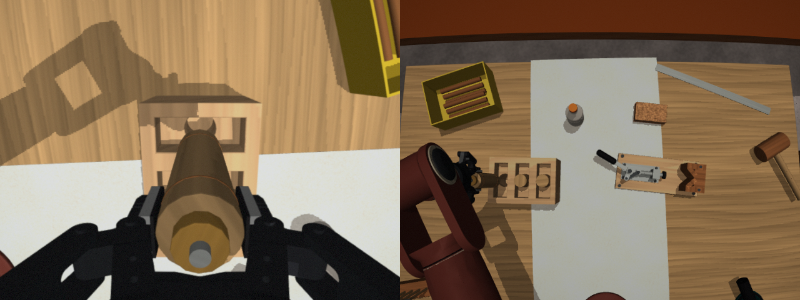

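The leg is out: the measured weight is about 2 N and it hangs in the grip. The plain legs are still in their wells. Now I'll carry it over the jig.

Call:
{"api": "jog_arm", "payload": {"deltas": [{"jaw": 0.03, "d": [-0.015, 0, 0]}, {"jaw": 0.03, "d": [-0.045, 0.002, 0], "rot": [0, 0, 0.02]}, {"jaw": 0.03, "d": [-0.085, 0.004, 0], "rot": [0, 0, 0.04]}, {"jaw": 0.03, "d": [-0.125, 0.006, 0], "rot": [0, 0, 0.06]}, {"jaw": 0.03, "d": [-0.165, 0.008, 0], "rot": [0, 0, 0.08]}, {"jaw": 0.03, "d": [-0.205, 0.01, 0], "rot": [0, 0, 0.09]}, {"jaw": 0.03, "d": [-0.245, 0.012, 0], "rot": [0, 0, 0.09]}, {"jaw": 0.03, "d": [-0.285, 0.014, 0], "rot": [0, 0, 0.09]}, {"jaw": 0.03, "d": [-0.325, 0.016, 0], "rot": [0, 0, 0.09]}, {"jaw": 0.03, "d": [-0.365, 0.018, 0], "rot": [0, 0, 0.09]}, {"jaw": 0.03, "d": [-0.405, 0.02, 0], "rot": [0, 0, 0.09]}, {"jaw": 0.03, "d": [-0.445, 0.02, 0], "rot": [0, 0, 0.09]}, {"jaw": 0.03, "d": [-0.485, 0.02, 0], "rot": [0, 0, 0.09]}, {"jaw": 0.03, "d": [-0.52, 0.02, 0], "rot": [0, 0, 0.09]}, {"jaw": 0.03, "d": [-0.55, 0.02, 0], "rot": [0, 0, 0.09]}, {"jaw": 0.03, "d": [-0.575, 0.02, 0], "rot": [0, 0, 0.09]}, {"jaw": 0.03, "d": [-0.595, 0.02, 0], "rot": [0, 0, 0.09]}, {"jaw": 0.03, "d": [-0.6035, 0.02, 0], "rot": [0, 0, 0.09]}, {"jaw": 0.03, "d": [-0.6035, 0.02, 0], "rot": [0, 0, 0.09]}, {"jaw": 0.03, "d": [-0.6035, 0.02, 0], "rot": [0, 0, 0.09]}], "force": 50}}

```text
t: 6.75
tool_pos: [0.5235, -0.2627, 0.3183]
tool_rot: [-2.345, -2.087, -0.0]
contact_force: [0.2, 1.1, -0.8]
opening: 0.041
grip_force: 51.6
```

```bash
python3 - <<'E'
from h import *
o=telemetry.get_obs();print(o['tool_pos'],o['tool_rot'])
cv2.imwrite('pics/w3.png',cv2.cvtColor(cams.get_image('wrist'),cv2.COLOR_RGB2BGR))
E
```

```text
[ 0.52347511 -0.26271411  0.31826248] [-2.34533626e+00 -2.08685053e+00 -2.89405873e-05]
```

View pics/w3.png

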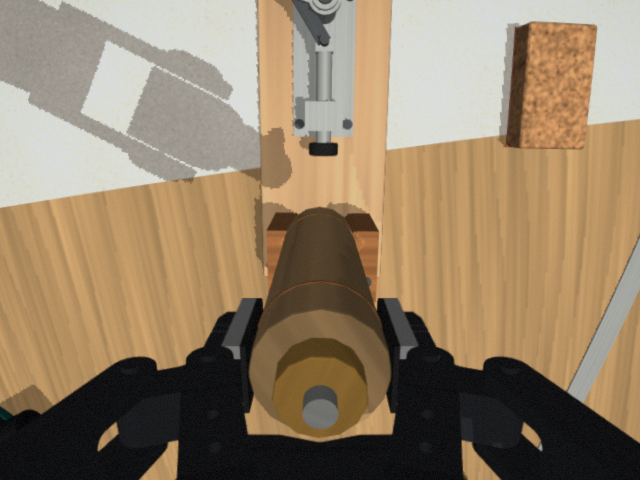

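The wrist view shows the leg in the grip with its lower rim at (322,208). The pad is at (323,150), V-block front corners are at (282,215) and (362,213), and everything sits in one column. I'll check lean and clearance numerically.

```bash
python3 - <<'E'
from h import *
o=telemetry.get_obs();T=wristT(o);tz=o['tool_pos'][2];off=tz-.1195
print('rim',on('wrist',(322,208),off+.008,T),'stud',on('wrist',(320,404),off+.174,T),'ferr',on('wrist',(320,388),off+.169,T))
print('pad front',on('wrist',(323,156),.05,T),on('wrist',(323,149),.064,T))
print('V corners',on('wrist',(267,237),.095,T),on('wrist',(379,237),.095,T),on('wrist',(282,215),.095,T),on('wrist',(362,214),.095,T))
print('base edges', on('wrist',(262,190),.015,T),on('wrist',(385,190),.015,T))
jx=np.array([np.cos(-1.687),np.sin(-1.687)]);print('leg jig x',jx@(o['tool_pos'][:2]-[.5314,-.2033]),'y',np.array([-jx[1],jx[0]])@(o['tool_pos'][:2]-[.5314,-.2033]))
print(R.from_rotvec(o['tool_rot']).as_matrix().round(3))
E
```

```text
rim [ 0.52781178 -0.24243123  0.20715389] stud [ 0.52460031 -0.25915786  0.37315389] ferr [ 0.52473843 -0.2579689   0.36815389]
pad front [ 0.53178876 -0.22276005  0.05      ] [ 0.53251475 -0.21543022  0.064     ]
V corners [ 0.47407762 -0.28465353  0.095     ] [ 0.57360913 -0.29607165  0.095     ] [ 0.49018345 -0.26631158  0.095     ] [ 0.56031422 -0.27345161  0.095     ]
base edges [ 0.46369531 -0.25307054  0.015     ] [ 0.5929676  -0.26788807  0.015     ]
leg jig x 0.059393434282720876 y -0.0007579021891015051
[[ 0.115  0.993 -0.001]
 [ 0.993 -0.115  0.001]
 [ 0.001 -0.001 -1.   ]]
```

Call:
{"api": "jog_arm", "payload": {"deltas": [{"jaw": 0.03, "d": [0, 0, 0.015]}, {"jaw": 0.03, "d": [0, 0, 0.045]}, {"jaw": 0.03, "d": [0, 0, 0.075]}, {"jaw": 0.03, "d": [0, 0, 0.105]}, {"jaw": 0.03, "d": [0, 0, 0.13]}, {"jaw": 0.03, "d": [0, 0, 0.15]}, {"jaw": 0.03, "d": [0, 0, 0.165]}, {"jaw": 0.03, "d": [0, 0, 0.175]}, {"jaw": 0.03, "d": [0, 0, 0.18]}, {"jaw": 0.03, "d": [0, 0, 0.183]}, {"jaw": 0.03, "d": [0, 0, 0.185]}, {"jaw": 0.03, "d": [0, 0, 0.185]}], "force": 50}}

```text
t: 7.8
tool_pos: [0.5245, -0.2632, 0.135]
tool_rot: [2.345, 2.089, 0.001]
contact_force: [-0.4, -0.2, -1.9]
opening: 0.0405
grip_force: 51.7
```

Call:
{"api": "jog_arm", "payload": {"deltas": [{"jaw": 0.03, "d": [0, 0, 0.001]}, {"jaw": 0.03, "d": [0, 0, 0.002]}, {"jaw": 0.03, "d": [0, 0, 0.003]}, {"jaw": 0.03, "d": [0, 0, 0.004]}, {"jaw": 0.03, "d": [0, 0, 0.004]}]}}

```text
t: 8.22
tool_pos: [0.524, -0.2631, 0.1302]
tool_rot: [-2.346, -2.089, -0.0]
contact_force: [-0.0, 0.5, -1.0]
opening: 0.0407
grip_force: 51.7
```

Call:
{"api": "jog_arm", "payload": {"deltas": [{"jaw": 0.03, "d": [0, 0, 0.001]}, {"jaw": 0.03, "d": [0, 0, 0.001]}, {"jaw": 0.03, "d": [0, 0, 0.002]}, {"jaw": 0.03, "d": [0, 0, 0.002]}]}}

```text
t: 8.55
tool_pos: [0.5241, -0.2633, 0.1288]
tool_rot: [2.346, 2.089, -0.0]
contact_force: [-1.4, 0.3, 2.3]
opening: 0.0413
grip_force: 52.1
```

Call:
{"api": "jog_arm", "payload": {"deltas": [{"jaw": 0.03, "d": [0, 0, 0.0005]}, {"jaw": 0.03, "d": [0, 0, 0.0005]}, {"jaw": 0.03, "d": [0, 0, 0.0005]}]}}

```text
t: 8.8
tool_pos: [0.5242, -0.2634, 0.1288]
tool_rot: [2.346, 2.089, -0.0]
contact_force: [-2.9, 0.4, 5.6]
opening: 0.0409
grip_force: 52.3
```

```bash
python3 - <<'E'
from h import *
cv2.imwrite('pics/s3.png',cv2.cvtColor(cv2.resize(cams.get_image('scene')[100:280,200:400],None,fx=3,fy=3),cv2.COLOR_RGB2BGR))
E
```

```text
(no output)
```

View pics/s3.png

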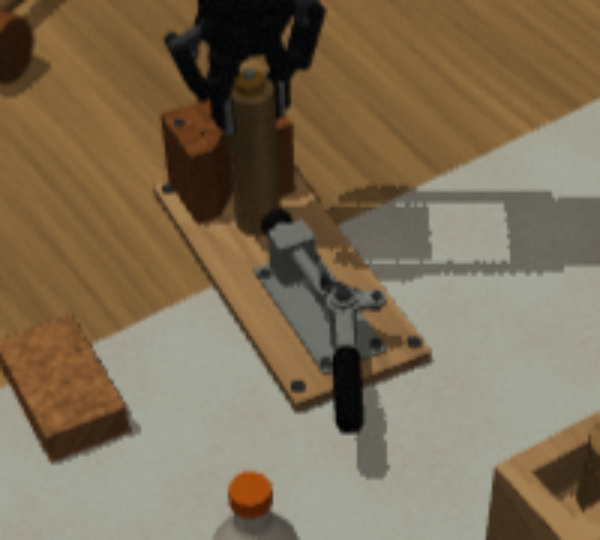

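The leg stands upright on the base between the V and the pad, and the force reading confirms contact. Now I'll release it and rise.

Call:
{"api": "jog_arm", "payload": {"deltas": [{"jaw": 0.044}, {"jaw": 0.048}, {"jaw": 0.055}, {"jaw": 0.065}, {"jaw": 0.065}, {"jaw": 0.065}, {"jaw": 0.065}, {"jaw": 0.065}], "force": 20}}

```text
t: 9.52
tool_pos: [0.524, -0.2631, 0.1278]
tool_rot: [2.346, 2.089, 0.0]
contact_force: [0.4, -0.4, 0.1]
opening: 0.065
grip_force: 0.0
```

Call:
{"api": "jog_arm", "payload": {"deltas": [{"jaw": 0.065, "d": [0, 0, -0.01]}, {"jaw": 0.065, "d": [0, 0, -0.03]}, {"jaw": 0.065, "d": [0, 0, -0.06]}, {"jaw": 0.065, "d": [0, 0, -0.1]}, {"jaw": 0.065, "d": [0, 0, -0.13]}, {"jaw": 0.065, "d": [0, 0, -0.13]}, {"jaw": 0.065, "d": [0, 0, -0.13]}]}}

```text
t: 10.1
tool_pos: [0.5253, -0.264, 0.2621]
tool_rot: [2.341, 2.084, 0.003]
contact_force: [0.2, -1.1, -0.8]
opening: 0.0649
grip_force: 0.0
```

```bash
python3 - <<'E'
from h import *
o=telemetry.get_obs();print(o['tool_pos'],o['q']);print(R.from_rotvec(o['tool_rot']).as_matrix().round(3))
cv2.imwrite('pics/w4.png',cv2.cvtColor(cams.get_image('wrist'),cv2.COLOR_RGB2BGR))
E
```

```text
[ 0.52534832 -0.26399797  0.26213638] [-5.92200814e-01 -5.59776289e-02  1.67022555e+00  1.70511527e-06
  1.52040851e+00 -4.76223631e-01]
[[ 0.116  0.993  0.006]
 [ 0.993 -0.116 -0.004]
 [-0.003  0.006 -1.   ]]
```

View pics/w4.png

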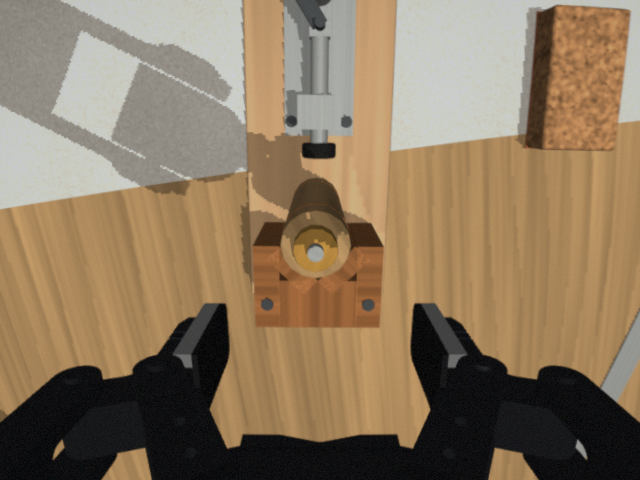

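The leg stands by itself near the V: stud at (316,253), pad at (319,150), with a gap between them. Next is the lever. I'll approach it from its clockwise side with the tool x along the lever.

```bash
python3 - <<'E'
from h import *
o=telemetry.get_obs();print(tool(o,[.6355,-.0276,.21]))
E
```

```text
[0.24706698 0.08300723 0.0492084 ]
```

Call:
{"api": "jog_arm", "payload": {"deltas": [{"jaw": 0.065, "d": [0.03, 0.01, 0], "rot": [0, 0, 0.1]}, {"jaw": 0.065, "d": [0.07, 0.023, 0], "rot": [0, 0, 0.2]}, {"jaw": 0, "d": [0.11, 0.037, 0], "rot": [0, 0, 0.3]}, {"jaw": 0, "d": [0.15, 0.05, 0], "rot": [0, 0, 0.4]}, {"jaw": 0, "d": [0.19, 0.063, 0], "rot": [0, 0, 0.436]}, {"jaw": 0, "d": [0.23, 0.077, 0], "rot": [0, 0, 0.436]}, {"jaw": 0, "d": [0.247, 0.083, 0.03], "rot": [0, 0, 0.436]}, {"jaw": 0, "d": [0.247, 0.083, 0.05], "rot": [0, 0, 0.436]}, {"jaw": 0, "d": [0.247, 0.083, 0.05], "rot": [0, 0, 0.436]}, {"jaw": 0, "d": [0.247, 0.083, 0.05], "rot": [0, 0, 0.436]}, {"jaw": 0, "d": [0.247, 0.083, 0.05], "rot": [0, 0, 0.436]}], "force": 40}}

```text
t: 11.07
tool_pos: [0.6348, -0.028, 0.2079]
tool_rot: [-2.743, -1.531, 0.001]
contact_force: [-0.3, 0.5, 0.5]
opening: 0.0002
grip_force: 0.0
```

```bash
python3 - <<'E'
from h import *
o=telemetry.get_obs();T=wristT(o);print(o['tool_pos'],o['opening']);M=R.from_rotvec(o['tool_rot']).as_matrix();print(M.round(3),np.degrees(np.arctan2(M[1,0],M[0,0])))
b=cv2.cvtColor(cams.get_image('wrist'),cv2.COLOR_RGB2BGR);cv2.imwrite('pics/w5.png',b)
E
```

```text
[ 0.6348442  -0.02799292  0.20788122] 0.00020953777331719138
[[ 0.525  0.851 -0.001]
 [ 0.851 -0.525 -0.   ]
 [-0.    -0.    -1.   ]] 58.326462251714815
```

View pics/w5.png

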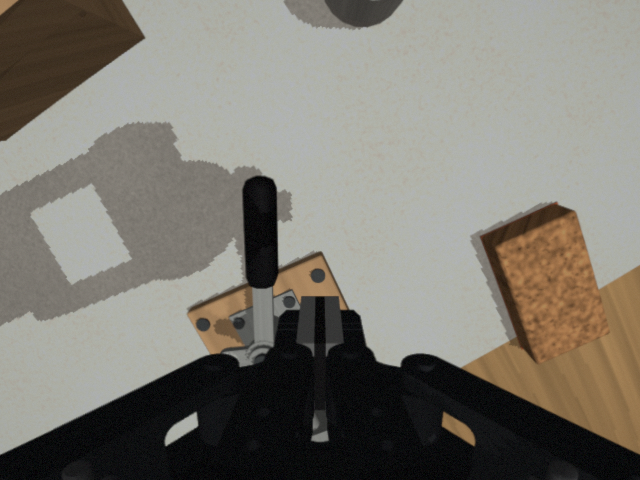

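The lever is vertical in the image, parallel to tool x. Its grip runs from (260,180) to (261,286), and the closed fingertips are to its right at (321,300).

```bash
python3 - <<'E'
from h import *
o=telemetry.get_obs();T=wristT(o)
for p in [(260,180),(261,284),(261,232),(276,232)]:
    w=on('wrist',p,.079 if p[0]<270 else .066,T);print(p,w,tool(o,w))
print(tool(o,[.5447,-.0891,.066]))
E
```

```text
(260, 180) [0.62125054 0.0213699  0.079     ] [ 0.03475784 -0.03829315  0.12999268]
(261, 284) [ 0.5820775  -0.03842253  0.079     ] [-0.03669834 -0.0402102   0.12995552]
(261, 232) [ 0.60264499 -0.0077233   0.079     ] [ 0.00022839 -0.03883888  0.12997525]
(276, 232) [ 0.60825932 -0.01506539  0.066     ] [-0.00307535 -0.03022251  0.14298564]
[-0.09946184 -0.04540639  0.14291802]
```

Call:
{"api": "jog_arm", "payload": {"deltas": [{"jaw": 0, "d": [0, 0, 0.04]}, {"jaw": 0, "d": [0, 0, 0.08]}, {"jaw": 0, "d": [0, 0, 0.12]}, {"jaw": 0, "d": [0, 0, 0.14]}, {"jaw": 0, "d": [0, 0, 0.15]}, {"jaw": 0, "d": [0, 0, 0.153]}, {"jaw": 0, "d": [0, 0, 0.153]}, {"jaw": 0, "d": [0, 0, 0.153]}]}}

```text
t: 11.78
tool_pos: [0.6371, -0.028, 0.0578]
tool_rot: [2.741, 1.53, 0.006]
contact_force: [0.1, 0.2, 0.5]
opening: 0.0
grip_force: 0.0
```

```bash
python3 - <<'E'
from h import *
o=telemetry.get_obs();print(tool(o,[.5447,-.0891,.066]))
for a in np.r_[0,np.arange(.12,1.5,.12),np.arange(1.5,2.1,.05)]:
    d=max(.045-a*.08,.026); s,c=np.sin(a),np.cos(a)
    print(round(a,2),round(.1*c+d*s-.1,3),round(-.1*s+d*c-.045,3))
E
```

```text
[-0.10046793 -0.04658481 -0.00854475]
0.0 0.0 0.0
0.12 0.004 -0.022
0.24 0.003 -0.044
0.36 0.003 -0.056
0.48 0.001 -0.068
0.6 -0.003 -0.08
0.72 -0.008 -0.091
0.84 -0.014 -0.102
0.96 -0.021 -0.112
1.08 -0.03 -0.121
1.2 -0.04 -0.129
1.32 -0.05 -0.135
1.44 -0.061 -0.141
1.5 -0.067 -0.143
1.55 -0.072 -0.144
1.6 -0.077 -0.146
1.65 -0.082 -0.147
1.7 -0.087 -0.148
1.75 -0.092 -0.148
1.8 -0.097 -0.148
1.85 -0.103 -0.148
1.9 -0.108 -0.148
1.95 -0.113 -0.148
2.0 -0.118 -0.147
2.05 -0.123 -0.146
2.1 -0.128 -0.144
```

Call:
{"api": "jog_arm", "payload": {"deltas": [{"jaw": 0, "d": [0.003, -0.011, 0], "rot": [0, 0, -0.06]}, {"jaw": 0, "d": [0.004, -0.022, 0], "rot": [0, 0, -0.12]}, {"jaw": 0, "d": [0.004, -0.033, 0], "rot": [0, 0, -0.18]}, {"jaw": 0, "d": [0.003, -0.044, 0], "rot": [0, 0, -0.24]}, {"jaw": 0, "d": [0.003, -0.056, 0], "rot": [0, 0, -0.36]}, {"jaw": 0, "d": [0.001, -0.068, 0], "rot": [0, 0, -0.48]}, {"jaw": 0, "d": [-0.003, -0.08, 0], "rot": [0, 0, -0.6]}, {"jaw": 0, "d": [-0.008, -0.091, 0], "rot": [0, 0, -0.72]}, {"jaw": 0, "d": [-0.014, -0.102, 0], "rot": [0, 0, -0.84]}, {"jaw": 0, "d": [-0.021, -0.112, 0], "rot": [0, 0, -0.96]}, {"jaw": 0, "d": [-0.03, -0.121, 0], "rot": [0, 0, -1.08]}, {"jaw": 0, "d": [-0.04, -0.129, 0], "rot": [0, 0, -1.2]}, {"jaw": 0, "d": [-0.05, -0.135, 0], "rot": [0, 0, -1.32]}, {"jaw": 0, "d": [-0.05, -0.135, 0], "rot": [0, 0, -1.32]}]}}

```text
t: 12.95
tool_pos: [0.4945, 0.0002, 0.0573]
tool_rot: [1.224, 2.889, 0.001]
contact_force: [-0.5, 0.5, 0.7]
opening: -0.0001
grip_force: 0.0
```

```bash
python3 - <<'E'
from h import *
o=telemetry.get_obs();T=wristT(o);p=tool(o,[.5447,-.0891,.066]);print(p)
b=cv2.cvtColor(cams.get_image('wrist'),cv2.COLOR_RGB2BGR);t=cv2.cvtColor(cams.get_image('top'),cv2.COLOR_RGB2BGR)
cv2.imwrite('pics/w6.png',np.hstack([cv2.resize(b,(400,300)),cv2.resize(t[200:335,310:490],(400,300))]))
for a in np.arange(0,.86,.06):
    d=.026; s,c=np.sin(a),np.cos(a);print(round(a,2),round(.1*c+d*s-.1,3),round(-.1*s+d*c-d,3))
E
```

```text
[-0.09913132 -0.02603473 -0.00842619]
0.0 0.0 0.0
0.06 0.001 -0.006
0.12 0.002 -0.012
0.18 0.003 -0.018
0.24 0.003 -0.025
0.3 0.003 -0.031
0.36 0.003 -0.037
0.42 0.002 -0.043
0.48 0.001 -0.049
0.54 -0.001 -0.055
0.6 -0.003 -0.061
0.66 -0.005 -0.067
0.72 -0.008 -0.072
0.78 -0.011 -0.078
0.84 -0.014 -0.083
```

View pics/w6.png

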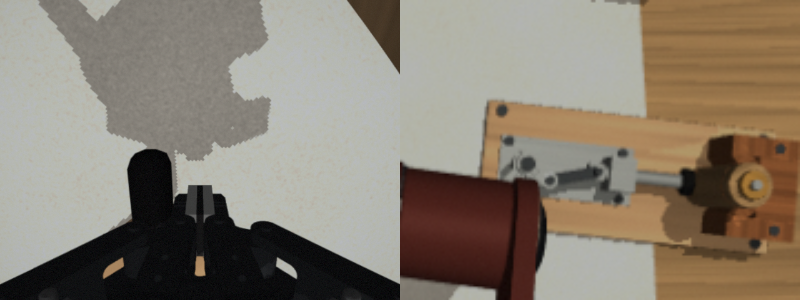

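The lever follows: the grip is just ahead of the fingertips at (150,190) in the half-size view. The pad has reached the leg and pushed it to the V. I'll drive on past dead centre with slower steps.

Call:
{"api": "jog_arm", "payload": {"deltas": [{"jaw": 0, "d": [0.001, -0.006, 0], "rot": [0, 0, -0.06]}, {"jaw": 0, "d": [0.002, -0.012, 0], "rot": [0, 0, -0.12]}, {"jaw": 0, "d": [0.003, -0.018, 0], "rot": [0, 0, -0.18]}, {"jaw": 0, "d": [0.003, -0.025, 0], "rot": [0, 0, -0.24]}, {"jaw": 0, "d": [0.003, -0.031, 0], "rot": [0, 0, -0.3]}, {"jaw": 0, "d": [0.003, -0.037, 0], "rot": [0, 0, -0.36]}, {"jaw": 0, "d": [0.002, -0.043, 0], "rot": [0, 0, -0.42]}, {"jaw": 0, "d": [0.001, -0.049, 0], "rot": [0, 0, -0.48]}]}}

```text
t: 13.72
tool_pos: [0.4608, -0.0318, 0.0569]
tool_rot: [0.504, 3.095, 0.004]
contact_force: [3.0, 3.0, 1.5]
opening: 0.0002
grip_force: 2.1
```

Call:
{"api": "jog_arm", "payload": {"deltas": [{"jaw": 0, "d": [-0.001, -0.006, 0], "rot": [0, 0, -0.06]}, {"jaw": 0, "d": [-0.001, -0.006, 0], "rot": [0, 0, -0.06]}, {"jaw": 0, "d": [-0.001, -0.006, 0], "rot": [0, 0, -0.06]}]}}

```text
t: 13.97
tool_pos: [0.4583, -0.0387, 0.0558]
tool_rot: [0.417, 3.112, -0.0]
contact_force: [0.6, -0.1, 0.1]
opening: 0.0002
grip_force: 0.3
```

```bash
python3 - <<'E'
from h import *
o=telemetry.get_obs();M=R.from_rotvec(o['tool_rot']).as_matrix();print(tool(o,[.5447,-.0891,.066]),np.degrees(np.arctan2(M[1,0],M[0,0])),'n.F',M.T@o['contact_force'])
E
```

```text
[-0.09660808 -0.02593166 -0.00994977] 164.74794981105043 n.F [-0.59962079  0.09314984 -0.10731671]
```

Call:
{"api": "jog_arm", "payload": {"deltas": [{"jaw": 0, "d": [0, -0.004, 0], "rot": [0, 0, -0.04]}, {"jaw": 0, "d": [0, -0.008, 0], "rot": [0, 0, -0.08]}, {"jaw": 0, "d": [0, -0.008, 0], "rot": [0, 0, -0.08]}]}}

```text
t: 14.22
tool_pos: [0.4555, -0.0465, 0.0552]
tool_rot: [0.289, 3.127, -0.001]
contact_force: [-0.0, -0.0, 0.2]
opening: 0.0002
grip_force: 0.0
```

Call:
{"api": "jog_arm", "payload": {"deltas": [{"jaw": 0, "d": [0, 0.015, 0]}, {"jaw": 0, "d": [0, 0.03, 0]}, {"jaw": 0, "d": [0, 0.035, -0.03]}, {"jaw": 0, "d": [0, 0.035, -0.07]}, {"jaw": 0, "d": [0, 0.035, -0.11]}, {"jaw": 0, "d": [0.03, 0.035, -0.15]}, {"jaw": 0, "d": [0.07, 0.035, -0.19]}, {"jaw": 0, "d": [0.1, 0.035, -0.2]}, {"jaw": 0, "d": [0.1, 0.035, -0.2]}, {"jaw": 0, "d": [0.1, 0.035, -0.2]}]}}

```text
t: 15.05
tool_pos: [0.3631, 0.0067, 0.2586]
tool_rot: [0.289, 3.12, -0.001]
contact_force: [0.8, 0.4, 0.7]
opening: 0.0002
grip_force: 0.0
```

```bash
python3 - <<'E'
from h import *
b=cv2.cvtColor(cams.get_image('scene'),cv2.COLOR_RGB2BGR);t=cv2.cvtColor(cams.get_image('top'),cv2.COLOR_RGB2BGR)
cv2.imwrite('pics/f.png',np.hstack([cv2.resize(b[100:340,200:500],(375,300)),cv2.resize(t[200:335,310:490],(400,300))]))
E
```

```text
(no output)
```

View pics/f.png

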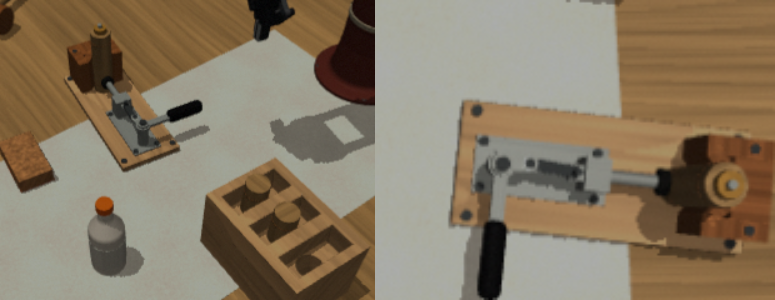

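The lever stands parallel to the jig's end edge, from its pivot at (502,163) to the grip end at (489,295), so it is at its 270° stop. The leg is upright in the V with the pad against it. The plain legs, bottle and sanding block are where they were.

```bash
python3 -c "
from station import ctrl, cams, telemetry
print(ctrl.finish_job())"
```

```text
the job is handed in; nothing more can be done
None
```

The ferruled leg is clamped upright in the jig's V with the lever snapped to its stop; I left the plain legs, bottle and sanding block alone and handed the job in at about 15 s (the hand-in returned no verdict).

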